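# Rack the kiln props in order of height

### The arm

A 6-joint arm with a two-finger parallel gripper is mounted at the origin on the work surface; the furniture and walls round the work are solid. World frame = base frame: x ahead of the robot, y to its left, z up, the work surface at z = 0. Lengths are in m, angles in rad, forces in N, time in s.
With the tool pointing down it reaches from about 0.375 to 0.975 m from the base axis. Payload 3.8 kg.
Tool frame: the origin (TCP) lies at the very end of the fingers, on their centre line; the grasp point (between the pads) lies 19 mm behind it; z points along the fingers, y is the line along which they close (so a half turn about z gives the same grasp; the last joint's range is limited). The gripper opens to 85 mm and grips with 20 to 120 N. Pads are 22 mm wide; open, the fingers measure 114 mm over their backs; the gripper's body (76 mm by 85 mm) begins 54 mm behind the grasp point. The pads swing forward as they close: fully open they stand 13 mm farther back than shut.
Start: joints at [1.114, 0.264, 1.604, -0, 1.274, -0.037], TCP at [0.275, 0.616, 0.231] pointing down, gripper open.
Joint ranges: [-2.63, 2.63], [-0.94, 2.18], [0.31, 2.57], [-1.31, 4.45], [0, 2.66], [-2.55, 2.55]. Speed limits (rad/s): [2.57, 2.57, 3.14, 3.14, 3.14, 3.14].

### API

Orientations are given as a rotation vector (axis times angle).
In Python, from workcell import monitor, viewer, job gives the robot as it stands. The module is installed in compiled form; this text tells all that it offers.
- The arm moves only by the tool step_arm, never from a script. Its argument "series" is one flat list of numbers, 4 for each row, row after row: the shift along the tool's x, y, z in m, then the turn about the tool's z in rad. A call has 1 to 8 rows; each row is the pose to reach, as a shift and turn from the pose commanded when the call began, along the tool's axes at that moment; what a row does not reach only later rows make up. A row lasts 1/8 s, in which the tool goes at most 62.5 mm and 10.7 degrees, less where a joint would pass 70% of its speed; a pose out of reach is approached as far as the arm can. A call with a gripper value outside its range is refused whole. "gripper" is the opening, from 0 (shut) to 1 (fully open), set as the call begins (left out, the last holds). The fingers move at their own pace and stop on an object; "newtons" is the grip in N (left out, the last holds). Time passes only in rows, so rows that repeat a pose let the fingers close. It gives the time, the measured TCP pose, the force, the opening and the grip force at its end, in the units of the state.
- monitor.read_state(): the state, without advancing time (a new reading comes with each control period).
- viewer.read_camera(name): name is "scene" or "top" or "wrist"; returns a dict with "image" (480x640x3 uint8, red, green, blue), "intrinsics" (3x3 intrinsics, pixels), "distortion" ([k1, k2, p1, p2, k3] as OpenCV has them; the pictures are not rectified), "T" (4x4, takes a point from camera to world coordinates); the wrist camera has in their place "hand_eye" (4x4, takes a point from camera to tool coordinates, whose origin is the TCP and whose axes are the flange's). Camera axes: x right, y up, looking along -z (the intrinsics and any distortion apply to the point x, -y, -z); pixel columns grow to the right and rows downward; lengths in m; the calibration is good to about 2 mm. A picture is of the moment at which its call begins: read the wrist's pose just before it. There is no depth.
- job.finish_job(): hands the job in; it is judged then, once.
Trained networks look in a picture, given as the dict that the camera call returned (one of the last four; its "shot" number tells which), for a name from the list of things; names that differ only in an ending like _2 or _b are one class to them, and where a whole thing is asked for, a point or a joint stands for the part that bears it (a point fixed in the world has none). Each returns a list of dicts, best first, with "score" (0 to 1); they miss things now and then, are a little off and sometimes report something else, mostly with a low value. They report only what shows in the picture. A call takes as long as a camera call. They do not tell look-alikes from the thing itself.
- viewer.boxes_of(picture, label): "extent" ([centre column, centre row, width, height] in pixels, round what is visible of it).
- viewer.spot_point(picture, label): "point" ([column, row] in pixels: a listed point, or the origin of a listed thing).
The state is a dict: "time": time; "q": joint angles; "joint_vel": joint speeds; "joint_torque": joint torques, N m; "tool_pos": TCP position; "tcp_rot": TCP orientation; "wrist_force": force on the tool from outside, world axes, zero at the start; "torque": the same for the moment, N m; "width": opening from 0.0 (shut) to 1.0 (fully open); "grip_force": force on a finger pad.
Only numpy, scipy, OpenCV 4.12 (cv2) and the standard library are available. Lean on these libraries where they do the work, as an engineer would, in place of code of your own. Each camera call takes 0.05 s, during which the arm holds its last target. There are 200 camera calls.

### The job

Put the four round kiln props away on the rack in order of height: stand one upright in each white dish, flat on the dish floor, the shortest in the dish next to the red block and each following one taller, so that the tallest is next to the pale wood block. Do not shift the raw clay moth that lies among them.

Things in the scene. Friction and masses are not known exactly. Their poses are not given: they have to be found in the camera images.
- prop_36: Loose round kiln prop: an upright cream fireclay tube 38 mm in diameter and 36 mm tall with a 20 mm blind hole in its top; the four props differ only in height (36, 54, 72, 90 mm). Origin: centre of its underside, z along its length. It starts standing upright on the bench.
- prop_54: Loose round kiln prop: an upright cream fireclay tube 38 mm in diameter and 54 mm tall with a 20 mm blind hole in its top; the four props differ only in height (36, 54, 72, 90 mm). Origin: centre of its underside, z along its length. It starts standing upright on the bench.
- prop_72: Loose round kiln prop: an upright cream fireclay tube 38 mm in diameter and 72 mm tall with a 20 mm blind hole in its top; the four props differ only in height (36, 54, 72, 90 mm). Origin: centre of its underside, z along its length. It starts standing upright on the bench.
- prop_90: Loose round kiln prop: an upright cream fireclay tube 38 mm in diameter and 90 mm tall with a 20 mm blind hole in its top; the four props differ only in height (36, 54, 72, 90 mm). Origin: centre of its underside, z along its length. It starts standing upright on the bench.
- bay_a: Fixed square white ceramic dish on the wooden rack, number 1 of four in one straight row along the rack (order along the row: a, b, c, d; centres 66 mm apart). 62 mm square outside, 54 mm inside, 9 mm high with a 4 mm thick floor, so its lip stands 5 mm above the floor. Origin: centre of its underside, 14 mm above the bench; x across the row, y along the row from a towards d, z up.
- bay_b: Fixed square white ceramic dish on the wooden rack, number 2 of four in one straight row along the rack (order along the row: a, b, c, d; centres 66 mm apart). 62 mm square outside, 54 mm inside, 9 mm high with a 4 mm thick floor, so its lip stands 5 mm above the floor. Origin: centre of its underside, 14 mm above the bench; x across the row, y along the row from a towards d, z up.
- bay_c: Fixed square white ceramic dish on the wooden rack, number 3 of four in one straight row along the rack (order along the row: a, b, c, d; centres 66 mm apart). 62 mm square outside, 54 mm inside, 9 mm high with a 4 mm thick floor, so its lip stands 5 mm above the floor. Origin: centre of its underside, 14 mm above the bench; x across the row, y along the row from a towards d, z up.
- bay_d: Fixed square white ceramic dish on the wooden rack, number 4 of four in one straight row along the rack (order along the row: a, b, c, d; centres 66 mm apart). 62 mm square outside, 54 mm inside, 9 mm high with a 4 mm thick floor, so its lip stands 5 mm above the floor. Origin: centre of its underside, 14 mm above the bench; x across the row, y along the row from a towards d, z up.
- red_block: Red painted wooden block, 50 x 24 x 22 mm, fixed on the rack just beyond one end of the row of dishes, 48 mm from the centre of the end dish (bay_a or bay_d); it marks the short end. A like block of bare pale wood is at the other end. Origin: centre of its underside.
- clay_moth: Unfired grey-brown clay moth, 59 x 66 x 12 mm, lying loose on the bench among the props; not to be shifted. Origin: centre of its underside.
Mind the look-alikes: they are no part of the job. What is shaped like the prop_54 but yellow is not meant.

How it is judged:
By the outcome, as a careful person would: the job done as asked, in the order asked, and still so for the second after the job is handed in, with the robot touching nothing.
It also fails if it takes over 96 s, if anything falls off the work surface, if the arm or the gripper's body presses on something with over 40 N, if the wrist force passes 120 N, or if a joint passes its speed limit or range.

## Working session

There is one attempt and no reset: what is moved stays moved. The work goes in short steps, Python scripts to look and compute and a tool call to move; the robot and the scene stay as the last step left them, time stands still between calls to the robot, and variables do not carry over. Pictures are saved under pics/ and viewed, at most 14 in all, crops included, and the job is handed in when it is done.

Besides the shell and the picture viewer there is one more tool, called in YAML: its name, and indented under it one key for each argument. step_arm: Moves the arm, as the interface text tells. Its arguments: {"type":"object","properties":{"series":{"type":"array"},"gripper":{"type":"number"},"newtons":{"type":"number"}},"required":["series"]}

```bash
mkdir -p pics; cat > h.py <<'E'
import numpy as np, cv2
from scipy.spatial.transform import Rotation as R
from workcell import monitor, viewer, job
def cam(n):
    s=monitor.read_state(); p=viewer.read_camera(n)
    if n=="wrist":
        T=np.eye(4);T[:3,:3]=R.from_rotvec(s["tcp_rot"]).as_matrix();T[:3,3]=s["tool_pos"]
        p["W"]=T@p["hand_eye"]
    else: p["W"]=np.array(p["T"])
    return p
def save(p,f): cv2.imwrite("pics/"+f,cv2.cvtColor(p["image"],cv2.COLOR_RGB2BGR))
def w(p,uv,z):
    u=cv2.undistortPoints(np.array([[uv]],float),np.array(p["intrinsics"]),np.array(p["distortion"]))[0,0]
    d=p["W"][:3,:3]@np.array([u[0],-u[1],-1.]); o=p["W"][:3,3]
    return o+d*(z-o[2])/d[2]
def px(p,X):
    c=(np.linalg.inv(p["W"])@np.append(X,1))[:3]; c=c*[1,-1,-1]
    return cv2.projectPoints(c[None],np.zeros(3),np.zeros(3),np.array(p["intrinsics"]),np.array(p["distortion"]))[0][0,0]
E
python3 - <<'E'
from h import *
s=monitor.read_state(); print(s)
for n in ("scene","top"):
    p=cam(n); save(p,n+".png"); print(n,p["W"].round(3).tolist())
    for l in ("prop_36","prop_54","prop_72","prop_90","bay_a","red_block","clay_moth"):
        print(l,[(round(b["score"],2),np.round(b["extent"]).tolist()) for b in viewer.boxes_of(p,l)][:6],[(round(b["score"],2),np.round(b["point"]).tolist()) for b in viewer.spot_point(p,l)][:6])
E
```

```text
{'time': 0.0, 'q': array([ 1.11409568e+00,  2.64740846e-01,  1.60536111e+00, -1.82767333e-05,
        1.27369086e+00, -3.69295401e-02]), 'joint_vel': array([-1.43306704e-03,  1.39796686e-05, -8.63229686e-04,  1.63075319e-03,
       -1.59251058e-03, -1.54182655e-03]), 'joint_torque': array([ 6.62468519e-04, -5.15117168e+01, -3.67319655e+01, -1.27197031e-04,
        1.28788326e-02,  1.25079202e-05]), 'tool_pos': array([0.27480448, 0.61573907, 0.22997727]), 'tcp_rot': array([-0.65442735, -3.0721405 ,  0.00335743]), 'wrist_force': array([-0.12906934, -0.31024999,  0.53658145]), 'torque': array([0.01554051, 0.0275936 , 0.00429866]), 'grip_force': 0.0, 'width': 1.0039446491744133}
scene [[0.402, -0.721, 0.564, 1.148], [0.915, 0.309, -0.258, -0.09], [0.012, 0.62, 0.784, 0.879], [0.0, 0.0, 0.0, 1.0]]
prop_36 [(0.95, [192.0, 309.0, 24.0, 40.0]), (0.88, [275.0, 287.0, 23.0, 27.0]), (0.87, [258.0, 348.0, 27.0, 37.0]), (0.86, [195.0, 236.0, 31.0, 43.0]), (0.67, [303.0, 176.0, 20.0, 35.0])] [(0.97, [197.0, 254.0]), (0.89, [303.0, 180.0]), (0.76, [197.0, 319.0]), (0.65, [260.0, 354.0]), (0.59, [27
[... 2348 characters left out ...]
345.0, 22.0, 21.0]), (0.79, [427.0, 160.0, 24.0, 27.0]), (0.78, [455.0, 292.0, 32.0, 25.0]), (0.76, [393.0, 220.0, 18.0, 22.0]), (0.58, [476.0, 214.0, 30.0, 26.0])] [(0.97, [312.0, 345.0]), (0.78, [391.0, 221.0]), (0.62, [470.0, 219.0]), (0.57, [423.0, 165.0])]
bay_a [(0.85, [229.0, 281.0, 43.0, 32.0]), (0.84, [262.0, 283.0, 34.0, 36.0]), (0.79, [334.0, 291.0, 37.0, 42.0]), (0.63, [301.0, 286.0, 37.0, 36.0])] [(0.98, [334.0, 288.0]), (0.83, [300.0, 284.0]), (0.83, [263.0, 285.0]), (0.77, [226.0, 282.0])]
red_block [(0.64, [202.0, 279.0, 20.0, 25.0])] [(0.9, [204.0, 279.0]), (0.37, [419.0, 258.0]), (0.27, [425.0, 164.0])]
clay_moth [(0.58, [423.0, 257.0, 27.0, 37.0])] [(0.95, [420.0, 257.0])]
```

```bash
python3 - <<'E'
import cv2
s=cv2.imread("pics/scene.png");t=cv2.imread("pics/top.png")
cv2.imwrite("pics/s2.png",cv2.resize(s[140:400,150:470],(800,650))[:600])
cv2.imwrite("pics/t2.png",cv2.resize(t[130:370,185:505],(800,600)))
E
```

```text
(no output)
```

View pics/s2.png

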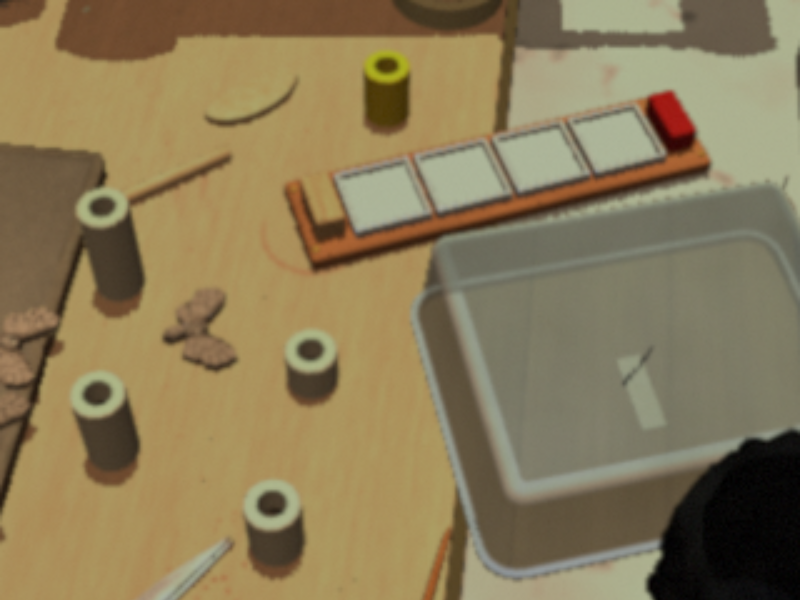

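View pics/t2.png

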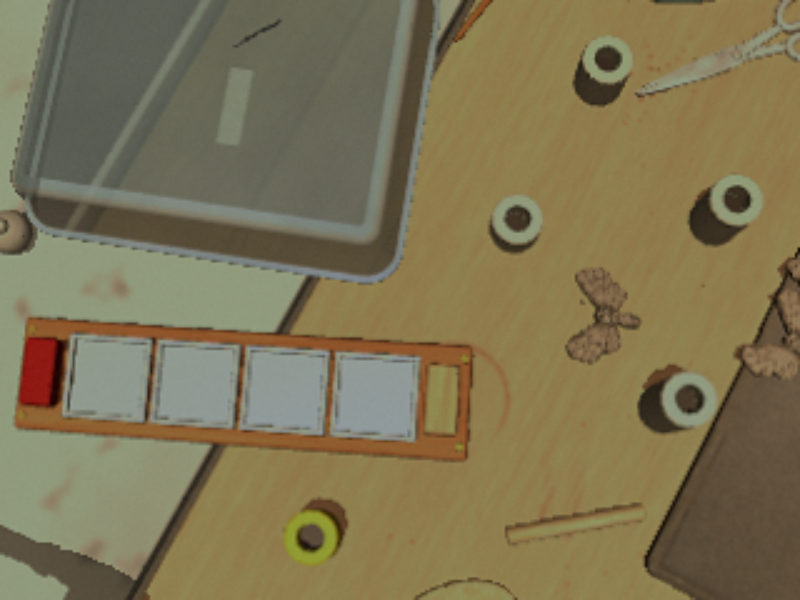

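The candidates are five tubes, given here as full top-view pixels. Four are cream: (428,154) is 54, (391,219) is 36, (479,210) is 72 and (461,290) is 90. The fifth is the yellow decoy at (310,345), which I'm excluding by colour. The red block is at the left end (201,279) and the pale block at the right (361,290). The moth is at (425,257), and a clear bin sits above the rack. Next I'll triangulate.

```bash
python3 - <<'E'
from h import *
p=cam("top");s=cam("scene")
T=lambda a:(185+a[0]/2.5,130+a[1]/2.5)
S=lambda a:(150+a[0]/2.5,140+a[1]/2.5)
for n,h,a,b in [(36,.036,(516,222),(311,350)),(54,.054,(607,60),(273,505)),(72,.072,(736,200),(99,395)),(90,.09,(690,400),(104,208)),('yel',.054,(312,537),(387,68)),
 ('dA',.023,(108,377),(617,140)),('dB',.023,(196,385),(541,157)),('dC',.023,(285,390),(460,177)),('dD',.023,(375,396),(383,197)),
 ('red',.036,(43,371),(668,107)),('pale',.036,(442,400),(320,195)),('moth',.012,(602,315),(203,330)),
 ('binNearCorner',.06,(395,272),(440,245)),('binNearCorner',.1,(395,272),(440,245)),('binNearCorner',.14,(395,272),(440,245)),('binleft',.1,(35,220),(775,188))]:
    print(n,w(p,T(a),h).round(4),w(s,S(b),h).round(4))
st=monitor.read_state();print(R.from_rotvec(st["tcp_rot"]).as_matrix().round(3))
q=cam("wrist");print(q["hand_eye"]);save(q,"w0.png")
E
```

```text
36 [0.5885 0.0841 0.036 ] [0.5937 0.0829 0.036 ]
54 [0.7036 0.0138 0.054 ] [0.7079 0.0133 0.054 ]
72 [ 0.5916 -0.0665  0.072 ] [ 0.596  -0.0666  0.072 ]
90 [ 0.4526 -0.0207  0.09  ] [ 0.4573 -0.0199  0.09  ]
yel [0.3681 0.2343 0.054 ] [0.3732 0.2344 0.054 ]
dA [0.4843 0.3857 0.023 ] [0.4917 0.3849 0.023 ]
dB [0.477  0.3204 0.023 ] [0.4842 0.3201 0.023 ]
dC [0.4718 0.2553 0.023 ] [0.4782 0.2519 0.023 ]
dD [0.4659 0.19   0.023 ] [0.4734 0.1885 0.023 ]
red [0.4885 0.4304 0.036 ] [0.4858 0.4337 0.036 ]
pale [0.4609 0.1421 0.036 ] [0.4629 0.1408 0.036 ]
moth [0.5218 0.022  0.012 ] [0.5304 0.0215 0.012 ]
binNearCorner [0.5498 0.1727 0.06  ] [0.5606 0.1965 0.06  ]
binNearCorner [0.5426 0.1721 0.1   ] [0.5893 0.1825 0.1   ]
binNearCorner [0.5353 0.1714 0.14  ] [0.6179 0.1685 0.14  ]
binleft [0.5861 0.4188 0.1   ] [0.6363 0.4253 0.1   ]
[[-0.913  0.408  0.   ]
 [ 0.408  0.913  0.   ]
 [ 0.     0.    -1.   ]]
[[ 1.24728428e-04  9.60783476e-01  2.77299652e-01  7.11987637e-02]
 [ 9.99999992e-01 -1.24726530e-04 -1.76460323e-05  6.47211668e-04]
 [ 1.76326069e-05  2.77299652e-01 -9.60783484e-01 -1.42043042e-01]
 [ 0.00000000e+00  0.00000000e+00  0.00000000e+00  1.00000000e+00]]
```

View pics/w0.png

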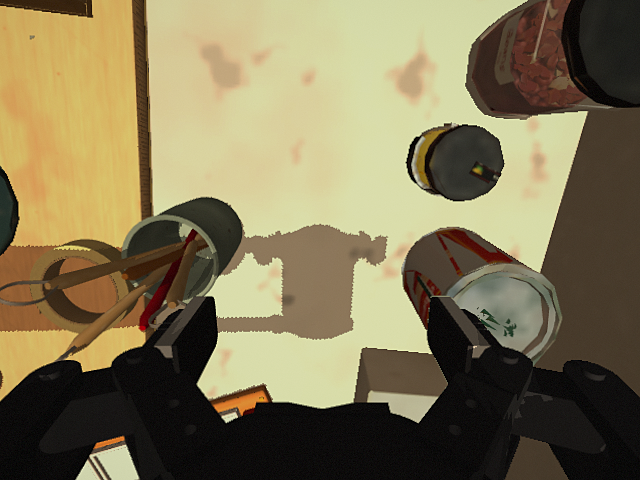

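The four cream props are confirmed, but the two cameras differ by about 5 mm in x. I'll go above the props and refine with the wrist camera.

step_arm:
  series: [0,0,-0.06,0,-0.247,-0.216,-0.1,0,-0.247,-0.216,-0.1,0,-0.247,-0.216,-0.1,0,-0.247,-0.216,-0.1,0,-0.247,-0.216,-0.1,0,-0.247,-0.216,-0.1,0,-0.247,-0.216,-0.1,0]
  gripper: 1
  newtons: 40

```text
time: 2.65
tool_pos: [0.4131, 0.318, 0.3317]
tcp_rot: [0.658, 3.072, 0.002]
wrist_force: [-0.2, -0.3, -0.7]
width: 1.004
grip_force: 0.0
```

step_arm:
  series: [-0.247,-0.216,0,1.246,-0.247,-0.216,0,1.246,-0.247,-0.216,0,1.246,-0.247,-0.216,0,1.246,-0.247,-0.216,0,1.246,-0.247,-0.216,0,1.246,-0.247,-0.216,0,1.246,-0.247,-0.216,0,1.246]

```text
time: 3.65
tool_pos: [0.5505, 0.0221, 0.3305]
tcp_rot: [-2.32, -2.116, 0.001]
wrist_force: [0.4, 0.2, 0.3]
width: 0.997
grip_force: 0.0
```

```bash
python3 - <<'E'
from h import *
st=monitor.read_state();print(st["time"],st["tool_pos"],st["q"].round(2));print(R.from_rotvec(st["tcp_rot"]).as_matrix().round(3))
p=cam("wrist");save(p,"w1.png")
for l in ("prop_36","bay_a","red_block","clay_moth"):
    print(l,[(round(b["score"],2),np.round(b["extent"]).tolist()) for b in viewer.boxes_of(p,l)])
E
```

```text
3.65 [0.55045616 0.0220576  0.33047467] [-0.01 -0.02  1.74  0.    1.42  0.09]
[[ 0.092  0.996 -0.001]
 [ 0.996 -0.092  0.001]
 [ 0.001 -0.001 -1.   ]]
prop_36 [(0.92, [452.0, 191.0, 44.0, 33.0]), (0.82, [363.0, 261.0, 34.0, 43.0]), (0.74, [135.0, 21.0, 59.0, 42.0]), (0.62, [248.0, 237.0, 46.0, 46.0]), (0.59, [351.0, 140.0, 34.0, 33.0])]
bay_a [(0.67, [235.0, 52.0, 59.0, 62.0]), (0.66, [232.0, 11.0, 54.0, 21.0])]
red_block []
clay_moth [(0.92, [299.0, 194.0, 54.0, 40.0])]
```

View pics/w1.png

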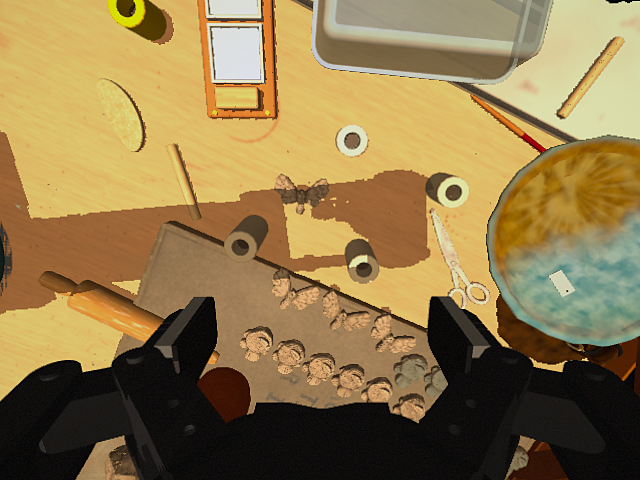

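The wrist view shows the prop rims at 36 (351,140), 54 (453,191), 72 (363,266) and 90 (241,244). The dish nearest the pale block is at (237,53), the moth at (301,192), and there is a bowl at (580,240) close to prop 54.

```bash
python3 - <<'E'
from h import *
p=cam("wrist");t=cam("top");save(t,"t3.png")
for n,uv,h in [(36,(351.5,140),.036),(54,(453,191.5),.054),(72,(363,266.5),.072),(90,(241,244),.09),('dD',(237.5,53),.023),('moth',(301,193),.012)]:
    print(n,w(p,uv,h).round(4))
for z in (.03,.06,.09): print('bowl edge',z,w(p,(489,230),z).round(3),w(p,(500,175),z).round(3),'bin',w(p,(318,70),z).round(3), w(p,(515,80),z).round(3))
# rims centers in top by white mask near predicted
E
python3 -c "
import cv2;t=cv2.imread('pics/t3.png');cv2.imwrite('pics/t4.png',cv2.resize(t[60:300,340:640],(750,600)))"
```

```text
36 [0.5909 0.0842 0.036 ]
54 [0.7046 0.0149 0.054 ]
72 [ 0.5917 -0.0625  0.072 ]
90 [ 0.4549 -0.0159  0.09  ]
dD [0.469 0.191 0.023]
moth [0.5228 0.0236 0.012 ]
bowl edge 0.03 [ 0.759 -0.044  0.03 ] [0.77  0.025 0.03 ] bin [0.559 0.164 0.03 ] [0.782 0.132 0.03 ]
bowl edge 0.06 [ 0.746 -0.035  0.06 ] [0.756 0.03  0.06 ] bin [0.558 0.159 0.06 ] [0.766 0.129 0.06 ]
bowl edge 0.09 [ 0.732 -0.025  0.09 ] [0.741 0.035 0.09 ] bin [0.558 0.154 0.09 ] [0.751 0.127 0.09 ]
```

View pics/t4.png

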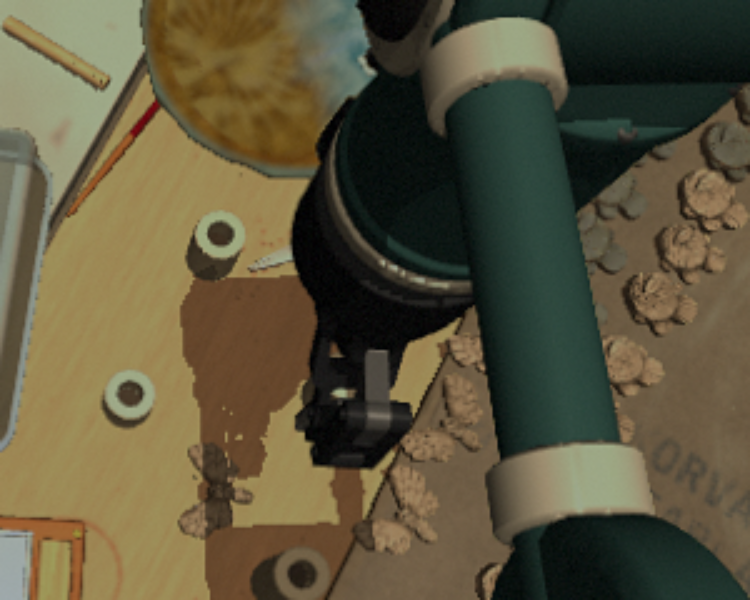

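step_arm:
  series: [0.065,0.035,0.22,0,0.065,0.035,0.22,0,0.065,0.035,0.22,0,0.065,0.035,0.22,0,0.065,0.035,0.25,0,0.065,0.035,0.29,0,0.065,0.035,0.31,0,0.065,0.035,0.32,0]
  gripper: 0.75

```text
time: 5.0
tool_pos: [0.5907, 0.0819, 0.0103]
tcp_rot: [-2.324, -2.113, 0.002]
wrist_force: [-0.5, 0.2, -0.1]
width: 0.749
grip_force: 0.0
```

step_arm:
  series: [0,0,0,0,0,0,0,0,0,0,0,0,0,0,0,0,0,0,0,0]
  gripper: 0

```text
time: 5.62
tool_pos: [0.5923, 0.082, 0.0126]
tcp_rot: [2.323, 2.112, 0.003]
wrist_force: [-0.8, -0.1, 5.6]
width: 0.431
grip_force: 40.5
```

step_arm:
  series: [0,0,-0.06,0,0,0,-0.12,0,0.05,-0.022,-0.16,0,0.105,-0.047,-0.16,0,0.16,-0.072,-0.16,0,0.215,-0.097,-0.16,0,0.27,-0.12,-0.16,0,0.292,-0.13,-0.16,0]

```text
time: 6.62
tool_pos: [0.4876, 0.3878, 0.1709]
tcp_rot: [-2.321, -2.116, 0.0]
wrist_force: [0.7, -0.3, -1.6]
width: 0.425
grip_force: 40.4
```

step_arm:
  series: [0,0,0.05,0,0,0,0.09,0,0,0,0.11,0,0,0,0.12,0,0,0,0.12,0]

```text
time: 7.25
tool_pos: [0.4898, 0.385, 0.0515]
tcp_rot: [2.325, 2.113, 0.0]
wrist_force: [0.3, -0.2, -0.2]
width: 0.43
grip_force: 40.4
```

```bash
python3 - <<'E'
from h import *
p=cam("scene");save(p,"s5.png");st=monitor.read_state();print(st["tool_pos"],st["wrist_force"],st["width"],st["grip_force"])
cv2.imwrite("pics/s5.png",cv2.resize(cv2.cvtColor(p["image"],4)[120:280,270:480],None,fx=3.7,fy=3.7,interpolation=3))
for z in (.018,.0):print(px(p,[.488,.3865,.018]))
E
```

```text
[0.49036416 0.38539617 0.05241156] [ 0.74828956  0.14154858 -0.11080351] 0.4299488957793761 40.374117493629456
[396.30346934 196.21145283]
[396.30346934 196.21145283]
```

View pics/s5.png

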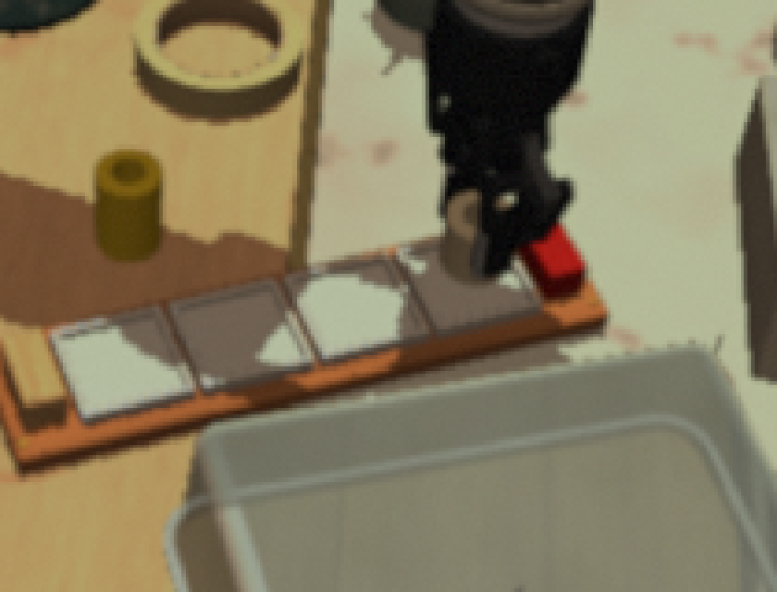

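Held over the dish next to the red block, prop 36 looks centred, so I'll lower and release it.

step_arm:
  series: [0,0,0.015,0,0,0,0.02,0,0,0,0.022,0,0,0,0.022,0]

```text
time: 7.8
tool_pos: [0.4893, 0.3848, 0.0306]
tcp_rot: [-2.324, -2.113, 0.001]
wrist_force: [-3.5, -3.3, 8.9]
width: 0.427
grip_force: 41.2
```

step_arm:
  series: [0,0,0,0,0,0,0,0,0,0,0,0,0,0,-0.05,0,0,0,-0.11,0,0,0,-0.15,0,0,0,-0.15,0]
  gripper: 0.7

```text
time: 8.68
tool_pos: [0.4921, 0.387, 0.1846]
tcp_rot: [2.324, 2.113, 0.015]
wrist_force: [-0.3, 0.3, 0.2]
width: 0.701
grip_force: 0.0
```

step_arm:
  series: [-0.05,0.036,0,0,-0.1,0.072,0,0,-0.15,0.107,0,0,-0.2,0.143,0,0,-0.25,0.179,0,0,-0.3,0.215,0,0,-0.349,0.25,0,0,-0.349,0.25,0,0]

```text
time: 9.68
tool_pos: [0.706, 0.0092, 0.1769]
tcp_rot: [-2.329, -2.107, 0.003]
wrist_force: [-0.5, -0.2, -0.3]
width: 0.701
grip_force: 0.0
```

```bash
python3 - <<'E'
from h import *
st=monitor.read_state();print(st["time"],st["tool_pos"],st["width"])
p=cam("wrist");save(p,"w2.png")
print([(round(b["score"],2),np.round(b["extent"]).tolist()) for b in viewer.boxes_of(p,"prop_54")])
print(px(p,[.705,.0143,.054]))
p=cam("scene");save(p,"s6.png");a=cv2.cvtColor(p["image"],4)[120:280,270:480]
b=cv2.imread("pics/w2.png")
cv2.imwrite("pics/m.png",np.hstack([cv2.resize(a,(400,305)),cv2.resize(b,(400,305))]))
E
```

```text
9.675 [0.70600294 0.00924496 0.17693306] 0.7013535794300992
[(0.94, [322.0, 219.0, 51.0, 55.0]), (0.91, [198.0, 317.0, 66.0, 67.0]), (0.56, [42.0, 290.0, 82.0, 78.0])]
[320.8438162  225.28942099]
```

View pics/m.png

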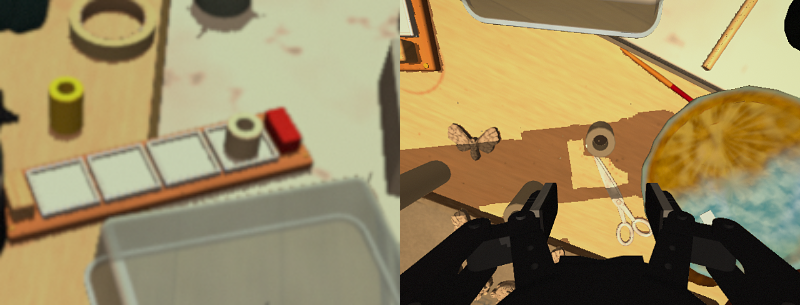

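Prop 36 stands in its dish. I'll settle the arm and measure prop 54 relative to the tool.

step_arm:
  series: [0,0,0.06,0,0,0,0.06,0,0,0,0.06,0]

```text
time: 10.2
tool_pos: [0.7049, 0.0151, 0.1199]
tcp_rot: [-2.322, -2.115, 0.0]
wrist_force: [0.5, -0.7, 0.9]
width: 0.704
grip_force: 0.0
```

```bash
cat >> h.py <<'E'
def rim(p,X,h):
    "rim centre near predicted X, in tool axes relative to the TCP"
    u=px(p,[X[0],X[1],h]).round().astype(int); g=cv2.medianBlur(cv2.cvtColor(p["image"],7),3)
    r=np.linalg.norm(px(p,[X[0]+.019,X[1],h])-px(p,[X[0],X[1],h]))
    x0,y0=np.maximum(u-int(2.2*r),0); c=g[y0:u[1]+int(2.2*r),x0:u[0]+int(2.2*r)]
    cs=cv2.HoughCircles(c,cv2.HOUGH_GRADIENT,1.5,10,param1=100,param2=20,minRadius=int(.8*r),maxRadius=int(1.2*r))
    hs=cv2.HoughCircles(c,cv2.HOUGH_GRADIENT,1.5,10,param1=100,param2=15,minRadius=int(.4*r),maxRadius=int(.65*r))
    s=monitor.read_state();M=R.from_rotvec(s["tcp_rot"]).as_matrix()
    print("tcp",s["tool_pos"].round(4),"pred",u,"r",r.round(1))
    for k in (cs,hs):
        if k is not None:
            for q in k[0][:2]:
                uv=q[:2]+[x0,y0];P=w(p,uv,h);print(uv.round(1),q[2],P.round(4),"tool",(M.T@(P-s["tool_pos"])).round(4))
E
python3 - <<'E'
from h import *
p=cam("wrist");rim(p,(.705,.0143),.054)
E
```

```text
tcp [0.7061 0.0149 0.1214] pred [323 257] r 30.8
[322.8 256.8] 30.15 [0.7048 0.0144 0.054 ] tool [-0.0006 -0.0014  0.0674]
[321.2 234.2] 25.2 [0.7052 0.0288 0.054 ] tool [ 0.0138 -0.0023  0.0674]
[322.8 255.2] 14.55 [0.7049 0.0154 0.054 ] tool [ 0.0004 -0.0014  0.0674]
[346.8 304.8] 13.95 [ 0.7171 -0.0195  0.054 ] tool [-0.0332  0.014   0.0674]
```

step_arm:
  series: [0,-0.001,0.05,0,0,-0.001,0.075,0,0,-0.001,0.092,0,0,-0.001,0.092,0]

```text
time: 10.75
tool_pos: [0.7043, 0.0141, 0.0275]
tcp_rot: [-2.324, -2.114, 0.0]
wrist_force: [-0.3, 0.8, -0.1]
width: 0.704
grip_force: 0.0
```

step_arm:
  series: [0,0,0,0,0,0,0,0,0,0,0,0,0,0,0,0,0,0,-0.06,0,0,0,-0.11,0,0,0,-0.155,0,0,0,-0.155,0]
  gripper: 0

```text
time: 11.75
tool_pos: [0.7077, 0.0138, 0.1889]
tcp_rot: [2.319, 2.109, 0.012]
wrist_force: [0.5, -0.8, -1.2]
width: 0.434
grip_force: 40.4
```

step_arm:
  series: [0.045,-0.039,0,0,0.09,-0.078,0,0,0.135,-0.117,0,0,0.18,-0.156,0,0,0.22,-0.195,0,0,0.255,-0.225,0,0,0.285,-0.249,0,0,0.285,-0.249,0,0]

```text
time: 12.75
tool_pos: [0.4809, 0.3226, 0.1807]
tcp_rot: [-2.32, -2.117, 0.004]
wrist_force: [0.3, -0.7, -1.3]
width: 0.428
grip_force: 40.5
```

step_arm:
  series: [0,0,0.05,0,0,0,0.09,0,0,0,0.12,0,0,0,0.12,0]

```text
time: 13.25
tool_pos: [0.4807, 0.3184, 0.0583]
tcp_rot: [-2.324, -2.112, 0.013]
wrist_force: [-0.3, 0.1, -1.1]
width: 0.432
grip_force: 40.5
```

step_arm:
  series: [0,0,0.01,0,0,0,0.014,0,0,0,0.016,0,0,0,0.017,0,0,0,0.017,0]

```text
time: 13.88
tool_pos: [0.484, 0.3215, 0.0477]
tcp_rot: [2.324, 2.113, 0.002]
wrist_force: [-3.5, -2.8, 7.7]
width: 0.427
grip_force: 41.4
```

step_arm:
  series: [0,0,0,0,0,0,0,0,0,0,0,0,0,0,-0.05,0,0,0,-0.1,0,0,0,-0.13,0,0,0,-0.13,0]
  gripper: 0.7

```text
time: 14.75
tool_pos: [0.4855, 0.3226, 0.1788]
tcp_rot: [2.323, 2.113, 0.011]
wrist_force: [0.1, 0.1, 0.1]
width: 0.699
grip_force: 0.0
```

step_arm:
  series: [-0.055,0.021,0,0,-0.11,0.042,0,0,-0.165,0.063,0,0,-0.22,0.084,0,0,-0.275,0.105,0,0,-0.33,0.126,0,0,-0.374,0.146,0,0,-0.374,0.146,0,0]

```text
time: 15.75
tool_pos: [0.5929, -0.068, 0.1731]
tcp_rot: [-2.328, -2.107, 0.003]
wrist_force: [1.1, 0.4, 0.2]
width: 0.699
grip_force: 0.0
```

step_arm:
  series: [0,0,0.02,0,0,0,0.02,0,0,0,0.02,0]

```text
time: 16.12
tool_pos: [0.5924, -0.0635, 0.1542]
tcp_rot: [-2.321, -2.114, 0.002]
wrist_force: [0.1, -0.9, -0.0]
width: 0.697
grip_force: 0.0
```

```bash
python3 - <<'E'
from h import *
p=cam("wrist");save(p,"w3.png");rim(p,(.593,-.065),.072)
p=cam("scene");a=cv2.cvtColor(p["image"],4)[120:280,270:480]
b=cv2.imread("pics/w3.png")
cv2.imwrite("pics/m2.png",np.hstack([cv2.resize(a,(400,305)),cv2.resize(b,(400,305))]))
E
```

```text
tcp [ 0.593  -0.0638  0.155 ] pred [324 250] r 28.7
[321.8 249.2] 26.5 [ 0.5915 -0.0646  0.072 ] tool [-0.001  -0.0014  0.083 ]
[321.8 226.8] 23.05 [ 0.5929 -0.0493  0.072 ] tool [ 0.0144 -0.0014  0.083 ]
[323.2 250.8] 13.85 [ 0.5924 -0.0657  0.072 ] tool [-0.002  -0.0004  0.083 ]
[315.8 220.8] 15.5 [ 0.5894 -0.0449  0.072 ] tool [ 0.0184 -0.0052  0.083 ]
```

View pics/m2.png

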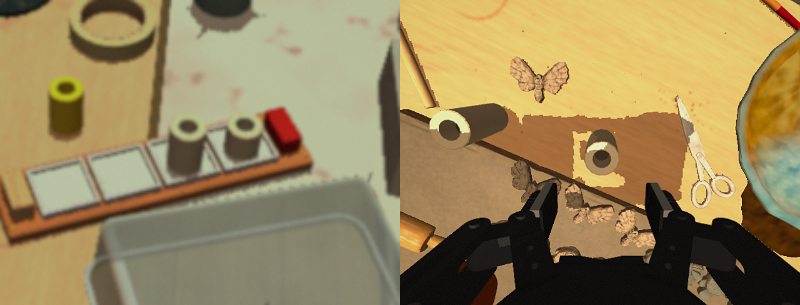

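step_arm:
  series: [-0.001,-0.001,0.05,0,-0.001,-0.001,0.09,0,-0.001,-0.001,0.11,0,-0.001,-0.001,0.11,0]

```text
time: 16.73
tool_pos: [0.5912, -0.0654, 0.0442]
tcp_rot: [-2.323, -2.113, 0.003]
wrist_force: [-0.6, -1.4, 0.5]
width: 0.699
grip_force: 0.0
```

step_arm:
  series: [0,0,0,0,0,0,0,0,0,0,0,0,0,0,0,0,0,0,-0.06,0,0,0,-0.11,0,0,0,-0.15,0,0,0,-0.15,0]
  gripper: 0

```text
time: 17.73
tool_pos: [0.5953, -0.0664, 0.2005]
tcp_rot: [2.319, 2.108, 0.009]
wrist_force: [0.4, -0.0, -1.8]
width: 0.433
grip_force: 40.5
```

step_arm:
  series: [0.05,-0.023,0,0,0.1,-0.047,0,0,0.15,-0.07,0,0,0.2,-0.094,0,0,0.25,-0.117,0,0,0.29,-0.136,0,0,0.308,-0.145,0,0,0.308,-0.145,0,0]

```text
time: 18.73
tool_pos: [0.4761, 0.2549, 0.1941]
tcp_rot: [-2.322, -2.116, 0.003]
wrist_force: [-0.2, 0.3, -0.1]
width: 0.432
grip_force: 40.5
```

step_arm:
  series: [0,0,0.05,0,0,0,0.09,0,0,0,0.115,0,0,0,0.115,0]

```text
time: 19.23
tool_pos: [0.4751, 0.2519, 0.0773]
tcp_rot: [-2.325, -2.111, 0.01]
wrist_force: [0.1, -0.1, -1.3]
width: 0.433
grip_force: 40.5
```

step_arm:
  series: [0,0,0.01,0,0,0,0.014,0,0,0,0.016,0,0,0,0.017,0,0,0,0.017,0]

```text
time: 19.85
tool_pos: [0.4777, 0.255, 0.0655]
tcp_rot: [2.324, 2.114, 0.002]
wrist_force: [-3.0, -1.9, 8.7]
width: 0.432
grip_force: 41.4
```

step_arm:
  series: [0,0,0,0,0,0,0,0,0,0,0,0,0,0,-0.05,0,0,0,-0.1,0,0,0,-0.13,0,0,0,-0.13,0]
  gripper: 0.7

```text
time: 20.72
tool_pos: [0.4792, 0.2556, 0.1967]
tcp_rot: [2.323, 2.112, 0.01]
wrist_force: [-0.0, -0.4, -0.2]
width: 0.701
grip_force: 0.0
```

step_arm:
  series: [-0.055,0.001,0,0,-0.11,0.002,0,0,-0.165,0.003,0,0,-0.22,0.004,0,0,-0.26,0.004,0,0,-0.274,0.004,0,0,-0.274,0.004,0,0,-0.274,0.004,0,0]

```text
time: 21.72
tool_pos: [0.4549, -0.0176, 0.1927]
tcp_rot: [-2.323, -2.114, 0.0]
wrist_force: [0.2, 1.0, -0.2]
width: 0.698
grip_force: 0.0
```

```bash
python3 - <<'E'
from h import *
p=cam("wrist");rim(p,(.455,-.018),.09)
E
```

```text
tcp [ 0.455  -0.0175  0.1929] pred [323 240] r 26.5
[319.8 217.2] 21.9 [ 0.4543 -0.0014  0.09  ] tool [ 0.0158 -0.0022  0.1029]
[315.2 239.8] 28.5 [ 0.4495 -0.0176  0.09  ] tool [-0.0007 -0.0054  0.1029]
[322.8 211.2] 16.15 [0.4568 0.0027 0.09  ] tool [ 0.0201 -0.      0.1029]
[327.2 233.8] 16.15 [ 0.4585 -0.0139  0.09  ] tool [0.0038 0.0032 0.1029]
```

step_arm:
  series: [0,0,0.05,0,0,0,0.09,0,0,0,0.12,0,0,0,0.132,0,0,0,0.132,0]

```text
time: 22.4
tool_pos: [0.4547, -0.0179, 0.0609]
tcp_rot: [-2.322, -2.114, 0.001]
wrist_force: [-1.2, 0.6, 0.5]
width: 0.702
grip_force: 0.0
```

step_arm:
  series: [0,0,0,0,0,0,0,0,0,0,0,0,0,0,0,0,0,0,-0.06,0,0,0,-0.11,0,0,0,-0.14,0,0,0,-0.14,0]
  gripper: 0

```text
time: 23.4
tool_pos: [0.4574, -0.0189, 0.2046]
tcp_rot: [2.32, 2.11, 0.008]
wrist_force: [0.6, 0.3, -1.2]
width: 0.433
grip_force: 40.7
```

step_arm:
  series: [0.05,-0.001,0,0,0.1,-0.002,0,0,0.15,-0.003,0,0,0.19,-0.004,0,0,0.208,-0.004,0,0,0.208,-0.004,0,0]

```text
time: 24.15
tool_pos: [0.47, 0.1891, 0.1998]
tcp_rot: [-2.322, -2.115, 0.004]
wrist_force: [-0.7, -0.6, -0.2]
width: 0.433
grip_force: 40.8
```

step_arm:
  series: [0,0,0.05,0,0,0,0.085,0,0,0,0.105,0,0,0,0.105,0]

```text
time: 24.65
tool_pos: [0.4686, 0.1866, 0.0938]
tcp_rot: [-2.325, -2.111, 0.009]
wrist_force: [-0.1, -0.1, -0.9]
width: 0.435
grip_force: 40.9
```

step_arm:
  series: [0,0,0.01,0,0,0,0.014,0,0,0,0.016,0,0,0,0.017,0,0,0,0.017,0]

```text
time: 25.28
tool_pos: [0.4712, 0.1892, 0.0809]
tcp_rot: [2.324, 2.114, 0.001]
wrist_force: [-2.4, -0.1, 5.8]
width: 0.433
grip_force: 41.7
```

Contact felt at the expected height. Next I'll release, retreat and look.

step_arm:
  series: [0,0,0,0,0,0,0,0,0,0,0,0,0,0,-0.05,0,0,0,-0.1,0,0,0,-0.15,0,0,0,-0.15,0]
  gripper: 0.7

```text
time: 26.15
tool_pos: [0.4741, 0.19, 0.2349]
tcp_rot: [2.321, 2.111, 0.015]
wrist_force: [0.6, -0.2, -0.2]
width: 0.701
grip_force: 0.0
```

step_arm:
  series: [-0.06,0,0,0,-0.12,0,0,0,-0.18,0,0,0,-0.22,0,0,0,-0.22,0,0,0,-0.22,0,0,0]

```text
time: 26.9
tool_pos: [0.4494, -0.0298, 0.2284]
tcp_rot: [-2.324, -2.112, 0.001]
wrist_force: [-0.3, 0.3, -0.1]
width: 0.703
grip_force: 0.0
```

```bash
python3 - <<'E'
from h import *
p=cam("scene");a=cv2.cvtColor(p["image"],4)[140:300,200:440]
t=cam("top");b=cv2.cvtColor(t["image"],4)[230:330,180:480]
cv2.imwrite("pics/f.png",np.vstack([cv2.resize(a,(600,400))[40:370],cv2.resize(b,(600,200))]))
print([(round(b["score"],2),np.round(b["point"],1).tolist()) for b in viewer.spot_point(p,"clay_moth")],px(p,[.5228,.0236,0]))
E
```

```text
[(0.67, [231.2, 269.8])] [231.62062463 272.28778454]
```

View pics/f.png

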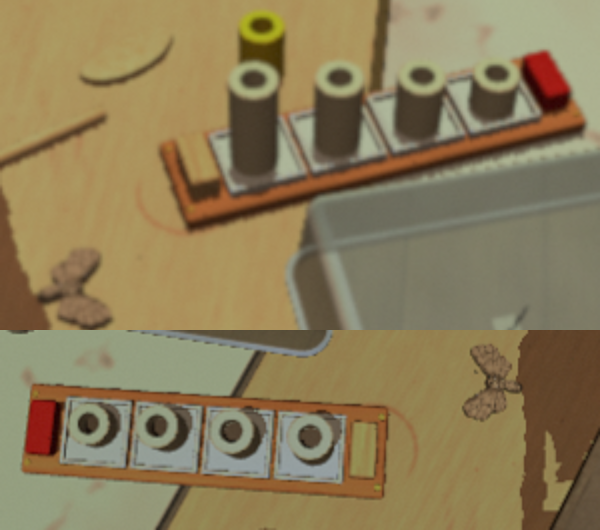

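All four props stand upright inside their dishes, rising from the red block to the pale one. The moth has not moved.

```bash
python3 -c "
from workcell import job;print(job.finish_job())"
```

```text
the job is handed in; nothing more can be done
None
```

The four props (36, 54, 72 and 90 mm) stand upright in the dishes, shortest next to the red block and tallest next to the pale wood block; the clay moth was not shifted, and the job was handed in at about 27 s of the 96 s allowed.

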